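# Build the shaft pack on the assembly arbor

## Robot

A 7-joint arm with a two-finger parallel gripper is mounted at the origin on the work surface; the furniture and walls round the work are solid. World frame = base frame: x ahead of the robot, y to its left, z up, the work surface at z = 0. Lengths are in m, angles in rad, forces in N, time in s.
With the tool pointing down it reaches from about 0.4 to 0.85 m from the base axis. Payload 10.4 kg.
Tool frame: the origin (TCP) lies at the very end of the fingers, on their centre line; the grasp point (between the pads) lies 19 mm behind it; y points along the fingers, x is the direction in which the jaws open and shut, and the axes are right-handed (so a half turn about y gives the same grasp; the last joint's range is limited). The gripper opens to 87 mm and grips with 3 to 60 N. Pads are 19 mm wide; open, the fingers measure 117 mm over their backs; the gripper's body (75 mm by 190 mm) begins 51 mm behind the grasp point.
Start: joints at [-1.175, 0.332, -0.065, 1.46, 0.022, 1.35, -0.088], TCP at [0.254, 0.571, 0.223] pointing down, gripper open.
Joint ranges: [-2.6, 2.6], [-0.5, 2.12], [-1.47, 1.34], [0.16, 2.42], [-1.27, 4.41], [0.06, 2.06], [-2.6, 2.6]. Speed limits (rad/s): [2.22, 2.22, 2.79, 2.79, 3.14, 3.14, 3.14].

## Interface

Orientations are given as a unit quaternion [x, y, z, w].
In Python, from bench import readout, vision, r gives the robot as it stands.
- The arm moves only by the tool arm_command, never from a script. Its argument "targets" is a list that holds one entry, the list of rows, each a list of 6 numbers: the shift along the tool's x, y, z in m, then the turn, a rotation vector about the tool's x, y, z in degrees. A call has 1 to 12 rows; each row shifts and turns the commanded pose from where the row before left it, along the tool's axes as they then stand; what a row does not reach is not made up. A row lasts 1/12 s, in which the tool goes at most 41.7 mm and 7.16 degrees, less where a joint would pass 70% of its speed; a pose out of reach is approached as far as the arm can. A call is refused whole if a number of a shift passes 0.0417 or a number of a turn 7.16, either way. A call with a gripper value outside its range is refused whole. "hand" is the opening, from 0 (shut) to 1 (fully open), set as the call begins (left out, the last holds). The fingers move at their own pace and stop on an object; "grip_force" is the grip in N (left out, the last holds). Time passes only in rows, so rows that do not move let the fingers close. It gives the time, the measured TCP pose, the force and the opening at its end, in the units of the state.
- readout.read_state(): the state, without advancing time (a new reading comes with each control period).
- vision.camera(name): name is "scene" or "top" or "wrist"; returns a dict with "pixels" (384x512x3 uint8, blue, green, red), "fovy" (degrees; the focal length in pixels is half the picture's height over the tangent of half this angle, whatever the lens; pixels are square), "cx", "cy" (the principal point, pixels), "R" (3x3) and "t" (3): a world point X has camera coordinates R X + t; the wrist camera has in their place "mount" (4x4, takes a point from camera to tool coordinates, whose origin is the TCP and whose axes are the tool frame's). Camera axes: x right, y down, z forward; pixel columns grow to the right and rows downward; lengths in m; the calibration is good to about 2 mm. A picture is of the moment at which its call begins: read the wrist's pose just before it. There is no depth.
- r.close_job(): hands the job in, once; it reports no verdict.
The state is a dict: "time": time; "joint_positions": joint angles; "joint_vel": joint speeds; "joint_torque": joint torques, N m; "ee_pos": TCP position; "eef_rot": TCP orientation; "ft_force": force on the tool from outside, world axes, zero at the start; "torque": the same for the moment, N m; "width": finger opening in m.
Only numpy, scipy, OpenCV 4.12 (cv2) and the standard library are available. Lean on these libraries where they do the work, as an engineer would, in place of code of your own. Each camera call takes 0.05 s, during which the arm holds its last target.

## Task

Build up the blower shaft pack on the upright pin of the blue arbor plate, threading the four loose parts over the pin one at a time from the bottom up: first the black rubber ring, then the brass spacer, then the steel pulley, and last the red collar. Every part must lie flat on the one below it, the first on the arbor's round shoulder, and the finished pack must stand released. Leave the red bottle, the blue tape roll and the yellow screwdriver alone.

Things in the scene. Friction and masses are not known exactly. Their poses are not given: they have to be found in the camera images.
- arbor: Fixed assembly arbor: blue square plate 90 x 90 x 12 mm; on it in the middle a round steel shoulder 48 mm across and 4 mm high, and from that an upright steel pin 12 mm in diameter, 46.5 mm high above the shoulder (62.5 mm above the bench), straight for 40 mm and tapering to 5 mm across at the tip. Origin at the centre of the plate's underside on the bench, z up along the pin. It does not move.
- arbor_seat (a point): The point on the pin's axis at the top face of the arbor's shoulder, 16 mm above the bench, where the first part comes to rest; the axes are those of the arbor. In the finished pack the undersides of ring, spacer, pulley and collar lie 0, 10, 22 and 34 mm above it, and the pack's top 44 mm above it.
- damper: Black rubber ring, 56 mm outside diameter, 10 mm high, lying flat on the bench at the start. Straight bore of 22 mm; body origin at the centre of the underside, z axis along the bore (up at the start). 
- spacer: Brass spacer ring, 36 mm outside diameter, 12 mm high, lying flat on the bench at the start. Straight bore of 22 mm; body origin at the centre of the underside, z axis along the bore (up at the start). 
- pulley: Grey steel belt pulley with six dark round marks on its upper face, two flanges of 62 mm outside diameter and 4 mm height each and a dark groove 52 mm across and 4 mm high between them; 12 mm high in all, lying flat on the bench at the start. Straight bore of 22 mm; body origin at the centre of the underside, z axis along the bore (up at the start). 
- collar: Red collar with three small dark dots on its upper face, 44 mm outside diameter, 10 mm high, lying flat on the bench at the start. Straight bore of 22 mm; body origin at the centre of the underside, z axis along the bore (up at the start). 
- bottle: Bystander: small red adhesive bottle with a white nozzle, standing, 34 x 35 x 109 mm; origin at the centre of its underside. To be left alone.
- tape: Bystander: blue roll of tape lying flat, 100 mm across, 24 mm high; origin at the centre of its underside. To be left alone.
- driver: Bystander: yellow-handled screwdriver lying on the bench, 194 mm long, 27 mm thick at the handle, its length along its own y axis; origin at the middle of its underside. To be left alone.
Mind the look-alikes: they are no part of the job. Several things look just like the collar: the one meant starts farthest to the robot's left. Of the things that look like the damper, the smaller one is meant.

How it is judged:
On the way, in this order (a step that is already met when the one before it is completed fails the run):
1. the black rubber ring lies flat over the pin, on the shoulder (horizontal distance between damper and arbor_seat below 0.007 m and z of damper in the frame of arbor_seat between -0.003 and 0.003 m and angle between damper's own z axis and vertical below 0.1 rad), for 0.2 s.
2. the brass spacer lies flat over the pin, on the rubber ring (horizontal distance between spacer and arbor_seat below 0.007 m and z of spacer in the frame of arbor_seat between 0.007 and 0.013 m and angle between spacer's own z axis and vertical below 0.1 rad), for 0.2 s.
3. the steel pulley lies flat over the pin, on the spacer (horizontal distance between pulley and arbor_seat below 0.007 m and z of pulley in the frame of arbor_seat between 0.019 and 0.025 m and angle between pulley's own z axis and vertical below 0.1 rad), for 0.2 s.
4. the red collar lies flat over the pin, on the pulley (horizontal distance between collar and arbor_seat below 0.007 m and z of collar in the frame of arbor_seat between 0.031 and 0.037 m and angle between collar's own z axis and vertical below 0.1 rad), for 0.2 s.
At the end, for the whole second after the job is handed in: On the pin, bottom up: black ring, brass spacer, steel pulley, red collar; undersides 0, 10, 22, 34 mm above the shoulder (within 3 mm), within 7 mm of the pin axis, tilted under 0.1 rad, at rest (under 20 mm/s) and released; the bottle upright (within 0.3 rad) (all of step 1 and all of step 2 and all of step 3 and all of step 4 and linear speed of each of damper, spacer, pulley, collar below 0.02 m/s and angle between bottle's own z axis and vertical below 0.3 rad); the robot touches nothing.
It fails at once if the red adhesive bottle is moved more than 25 mm or tipped (distance of bottle from where it was at the start of the episode above 0.025 m or angle between bottle's own z axis and vertical above 0.3 rad).
It fails at once if the blue tape roll is moved more than 25 mm (distance of tape from where it was at the start of the episode above 0.025 m).
It fails at once if the yellow screwdriver is moved more than 25 mm (distance of driver from where it was at the start of the episode above 0.025 m).
It also fails if it takes over 104 s, if anything falls off the work surface, if the arm or the gripper's body presses on something with over 40 N, if the wrist force passes 120 N, or if a joint passes its speed limit or range.

## Working session

There is one attempt and no reset: what is moved stays moved. The work goes in short steps, Python scripts to look and compute and a tool call to move; the robot and the scene stay as the last step left them, time stands still between calls to the robot, and variables do not carry over. Pictures are saved under pics/ and viewed, and the job is handed in when it is done.

Besides the shell and the picture viewer there is one more tool, called after "Call:" by a JSON object that holds its "method" and its "body", one argument or row to a line. arm_command: Moves the arm, as the interface text tells. Its arguments: {"type":"object","properties":{"targets":{"type":"array","items":{"type":"array","items":{"type":"array","items":{"type":"number"}}}},"hand":{"type":"number"},"grip_force":{"type":"number"}},"required":["targets"]}

```bash
mkdir -p pics; ls
python3 - <<'E'
from bench import readout, vision, r
import cv2,json,numpy as np
print(readout.read_state())
for n in("scene","top","wrist"):
    c=vision.camera(n); cv2.imwrite(f"pics/{n}0.png",c["pixels"])
    np.savez(f"pics/{n}0.npz",**c)
    print(n,{k:np.round(v,4).tolist() for k,v in c.items() if k!="pixels"})
E
```

```text
pics
{'time': 0.0, 'joint_positions': array([-1.17457956,  0.33286886, -0.06470241,  1.46094576,  0.02161143,
        1.34988689, -0.08851182]), 'joint_vel': array([-1.09629619e-03,  1.49733399e-03, -1.09317820e-03,  2.24164281e-04,
        6.25256466e-05,  2.00222529e-03,  7.94879729e-04]), 'joint_torque': array([-9.64757805e-05, -6.23255682e+01,  2.51458772e-02, -3.89901567e+01,
       -6.11281721e-02,  3.96420434e-02,  1.39212812e-04]), 'ee_pos': array([0.25402562, 0.57062621, 0.2217537 ]), 'eef_rot': array([ 0.59330896,  0.38473674, -0.38554423, -0.59272065]), 'ft_force': array([-0.23841178, -0.54161746, -0.62272004]), 'torque': array([0.04330902, 0.01773551, 0.05382614]), 'width': 0.0871884954869436}
scene {'fovy': 51.0488, 'cx': 249.7472, 'cy': 196.6167, 'R': [[0.8947, -0.4464, 0.0138], [-0.3019, -0.6273, -0.7178], [0.329, 0.6381, -0.6961]], 't': [-0.5315, 0.1454, 1.1467]}
top {'fovy': 46.7639, 'cx': 255.8526, 'cy': 194.2953, 'R': [[-0.0035, -0.9998, -0.0197], [-0.9856, 0.0068, -0.1687], [0.1688, 0.0188, -0.9855]], 't': [-0.068, 0.5628, 1.0733]}
wrist {'fovy': 58.9313, 'cx': 258.2967, 'cy': 189.8977, 'mount': [[1.0, -0.0006, -0.0005, 0.0005], [0.0003, -0.2707, 0.9627, -0.1625], [-0.0007, -0.9627, -0.2707, 0.074], [0.0, 0.0, 0.0, 1.0]]}
```

View pics/scene0.png

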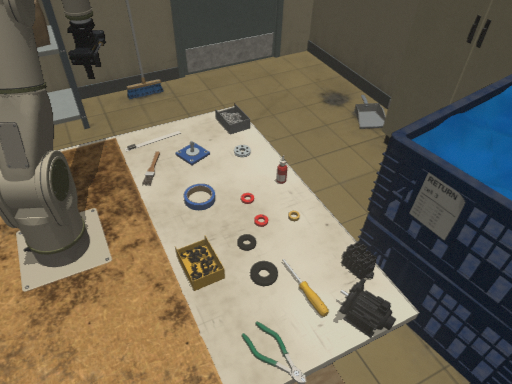

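View pics/top0.png

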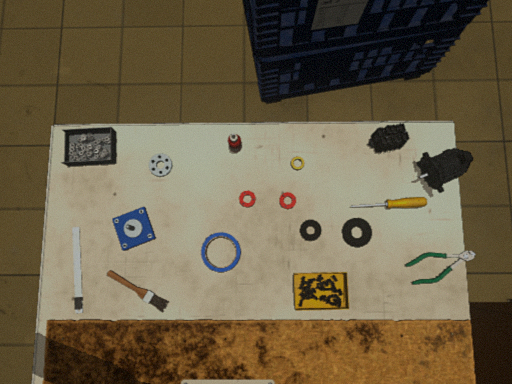

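View pics/wrist0.png

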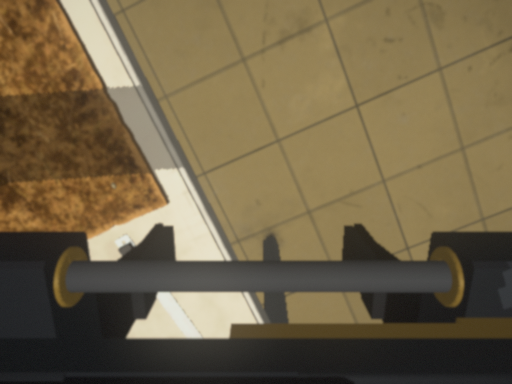

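```bash
cat > h.py <<'E'
import numpy as np, cv2
from scipy.spatial.transform import Rotation as Rot
def cam(f):
    return dict(np.load(f))
def foc(c): return 192/np.tan(np.radians(float(c["fovy"]))/2)
def Rt(c,state=None):
    if "R" in c: return c["R"],c["t"]
    T=np.eye(4);T[:3,:3]=Rot.from_quat(state["eef_rot"]).as_matrix();T[:3,3]=state["ee_pos"]
    M=np.linalg.inv(T@c["mount"]); return M[:3,:3],M[:3,3]
def ray(c,uv,state=None):
    R,t=Rt(c,state);f=foc(c)
    d=R.T@np.array([(uv[0]-c["cx"])/f,(uv[1]-c["cy"])/f,1]);return -R.T@t,d
def plane(c,uv,z,state=None):
    o,d=ray(c,uv,state);return o+d*(z-o[2])/d[2]
def proj(c,X,state=None):
    R,t=Rt(c,state);p=R@np.asarray(X)+t;f=foc(c);return np.array([c["cx"]+f*p[0]/p[2],c["cy"]+f*p[1]/p[2]])
def shoot(name,tag):
    from bench import readout,vision
    s=readout.read_state();c=vision.camera(name);cv2.imwrite(f"pics/{tag}.png",c["pixels"])
    np.savez(f"pics/{tag}.npz",**c,ee_pos=s["ee_pos"],eef_rot=s["eef_rot"]);return c,s
E
python3 - <<'E'
from h import *
for n,boxes in (("top",dict(damper=(311,230,20),bigd=(357,232,24),spacer=(297,163,14),pulley=(160,165,22),collar=(247,199,16),collar2=(288,200,16),plate=(134,228,35),bottle=(235,143,16),tape=(221,252,28))),
 ("scene",dict(damper=(247,242,18),bigd=(264,273,20),spacer=(293,216,12),pulley=(242,151,14),collar=(248,198,12),collar2=(261,220,12),plate=(193,153,25),tape=(200,196,24)))):
    c=cam(f"pics/{n}0.npz");im=c["pixels"];hsv=cv2.cvtColor(im,cv2.COLOR_BGR2HSV).astype(int);H,S,V=hsv[...,0],hsv[...,1],hsv[...,2]
    for k,(u,v,w) in boxes.items():
        m={"d":V<75,"b":V<75,"s":(H>15)&(H<35)&(S>110),"p":(abs(im.astype(int)-0).max(2)>0)&(((S>10)&(H>80)&(H<130))|(V<110)),"c":((H<10)|(H>170))&(S>110)}[k[0]]
        if k in("plate","tape") : m=(H>95)&(H<130)&(S>100)
        if k in("tape",): m=(H>95)&(H<130)&(S>100)
        if k=="bottle": m=((H<10)|(H>170))&(S>110)
        mm=np.zeros_like(m,np.uint8);mm[v-w:v+w,u-w:u+w]=m[v-w:v+w,u-w:u+w]
        cs,_=cv2.findContours(mm,cv2.RETR_EXTERNAL,cv2.CHAIN_APPROX_NONE);
        ct=max(cs,key=cv2.contourArea)
        hh=cv2.convexHull(np.vstack(cs) if k=="pulley" else ct);M=cv2.moments(hh);uv=(M["m10"]/M["m00"],M["m01"]/M["m00"])
        z=dict(damper=.005,bigd=.005,spacer=.006,pulley=.006,collar=.005,collar2=.005,plate=.006,tape=.012,bottle=.05)[k]
        P=plane(c,uv,z)
        # size
        pts=np.array([plane(c,p[0],z*2) for p in hh]);d=pts[:,:2]
        print(n,k,np.round(uv,1),np.round(P[:2],4),"ext",np.round(np.ptp(d,axis=0),3), "A-diam",round(2*np.sqrt(cv2.contourArea(d.astype(np.float32))/np.pi),4))
        if k=="plate": print(cv2.minAreaRect(d.astype(np.float32)*1000))
E
python3 -c "
import cv2
a=cv2.imread('pics/top0.png');cv2.imwrite('pics/a.png',cv2.resize(a[190:265,95:170],None,fx=8,fy=8,interpolation=cv2.INTER_CUBIC))"
```

```text
top damper [310.1 229.9] [ 0.4756 -0.2096] ext [0.051 0.052] A-diam 0.0521
top bigd [356.5 232. ] [ 0.4696 -0.3285] ext [0.072 0.074] A-diam 0.0737
top spacer [297.2 162.8] [ 0.6533 -0.1798] ext [0.032 0.032] A-diam 0.0332
top pulley [160.8 165.9] [0.6477 0.1824] ext [0.057 0.054] A-diam 0.0538
top collar [246.9 198.5] [ 0.5587 -0.0466] ext [0.04  0.042] A-diam 0.042
top collar2 [287.2 200.1] [ 0.5537 -0.1519] ext [0.042 0.042] A-diam 0.0422
top plate [133.3 228.2] [0.4824 0.2484] ext [0.108 0.109] A-diam 0.0985
((482.2452087402344, 246.62945556640625), (87.92684936523438, 87.45245361328125), 20.918500900268555)
top bottle [234.3 141.5] [ 0.7002 -0.0162] ext [0.033 0.03 ] A-diam 0.031Traceback (most recent call last):
  File "<stdin>", line 6, in <module>
KeyError: 't'
```

View pics/a.png

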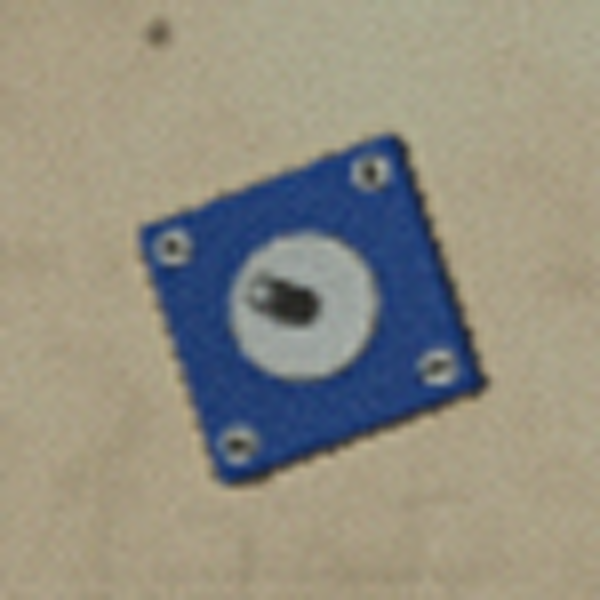

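Run:
```python
from h import *
for n,boxes in (
 ("scene",dict(damper=(247,242,18),bigd=(264,273,20),spacer=(293,216,12),pulley=(242,151,14),collar=(248,198,12),collar2=(261,220,12),plate=(193,153,25))),):
    c=cam(f"pics/{n}0.npz");im=c["pixels"];hsv=cv2.cvtColor(im,cv2.COLOR_BGR2HSV).astype(int);H,S,V=hsv[...,0],hsv[...,1],hsv[...,2]
    for k,(u,v,w) in boxes.items():
        m={"d":V<75,"b":V<75,"s":(H>15)&(H<35)&(S>110),"p":(((S>10)&(H>80)&(H<130))|(V<110)),"c":((H<10)|(H>170))&(S>110)}[k[0]]
        if k=="plate": m=(H>95)&(H<130)&(S>100)
        mm=np.zeros_like(m,np.uint8);mm[v-w:v+w,u-w:u+w]=m[v-w:v+w,u-w:u+w]
        cs,_=cv2.findContours(mm,cv2.RETR_EXTERNAL,cv2.CHAIN_APPROX_NONE);
        ct=max(cs,key=cv2.contourArea)
        hh=cv2.convexHull(np.vstack(cs) if k=="pulley" else ct);M=cv2.moments(hh);uv=(M["m10"]/M["m00"],M["m01"]/M["m00"])
        z=dict(damper=.005,bigd=.005,spacer=.006,pulley=.006,collar=.005,collar2=.005,plate=.006)[k]
        print(n,k,np.round(uv,1),np.round(plane(c,uv,z)[:2],4))
c=cam("pics/top0.npz")
print("shoulder",plane(c,(95+303/8-.5,190+305/8-.5),.016))
o,d=ray(c,(95+262/8-.5,190+291/8-.5));print("tip",plane(c,(95+262/8-.5,190+291/8-.5),.0625))
s=np.array([0.59330896,  0.38473674, -0.38554423, -0.59272065]);print(Rot.from_quat(s).as_matrix().round(3))
```

```text
scene damper [246.4 242.3] [ 0.4764 -0.2139]
scene bigd [263.8 273.4] [ 0.4711 -0.3314]
scene spacer [293.8 215.4] [ 0.6549 -0.1825]
scene pulley [241.8 151.2] [0.6495 0.1767]
scene collar [247.1 197.8] [ 0.5598 -0.0496]
scene collar2 [260.7 219.9] [ 0.5545 -0.1539]
scene plate [192.3 152.8] [0.4836 0.2457]
shoulder [0.48286522 0.24802627 0.016     ]
tip [0.4827817  0.24703079 0.0625    ]
[[ 0.407 -0.001 -0.914]
 [ 0.914 -0.001  0.407]
 [-0.001 -1.    -0.   ]]
```

Call:
{"method": "arm_command", "body": {
  "targets": [
    [[0,0,0,0,6.6,0],[0,0,0,0,6.6,0],[0,0,0,0,6.6,0],[0,0,0,0,6.6,0],[0,0,0,0,6.6,0],[0,0,0,0,6.6,0],[0,0,0,0,6.6,0],[0,0,0,0,6.6,0],[0,0,0,0,6.6,0],[0,0,0,0,6.6,0]]
  ],
  "hand": 1
}}

```text
time: 0.98
ee_pos: [0.2541, 0.5709, 0.2222]
eef_rot: [0.707, -0.002, 0.002, -0.707]
ft_force: [0.4, 0.4, 0.3]
width: 0.0868
```

Call:
{"method": "arm_command", "body": {
  "targets": [
    [[0.019,0.002,-0.032,0,0,0],[0.019,0.002,-0.032,0,0,0],[0.019,0.002,-0.032,0,0,0],[0.019,0.002,-0.032,0,0,0],[0.019,0.002,-0.032,0,0,0],[0.019,0.002,-0.032,0,0,0],[0.019,0.002,-0.032,0,0,0],[0.019,0.002,-0.032,0,0,0],[0.019,0.002,-0.032,0,0,0],[0.019,0.002,-0.032,0,0,0],[0.019,0.002,-0.032,0,0,0],[0.019,0.002,-0.032,0,0,0]]
  ]
}}

```text
time: 1.98
ee_pos: [0.4827, 0.1853, 0.1985]
eef_rot: [-0.707, -0.0, 0.0, 0.707]
ft_force: [0.8, 0.2, -0.2]
width: 0.0871
```

Call:
{"method": "arm_command", "body": {
  "targets": [
    [[0,0.004,-0.035,0,0,0],[0,0.004,-0.035,0,0,0],[0,0.004,-0.035,0,0,0],[0,0.004,-0.035,0,0,0],[0,0.004,-0.035,0,0,0],[0,0.004,-0.035,0,0,0],[0,0.004,-0.035,0,0,0],[0,0.004,-0.035,0,0,0],[0,0.004,-0.035,0,0,0],[0,0.004,-0.035,0,0,0],[0,0.004,-0.035,0,0,0],[0,0.004,-0.012,0,0,0]]
  ]
}}

```text
time: 2.98
ee_pos: [0.481, -0.2152, 0.1506]
eef_rot: [0.708, -0.002, 0.002, -0.706]
ft_force: [0.2, 0.3, 0.4]
width: 0.0872
```

Call:
{"method": "arm_command", "body": {
  "targets": [
    [[0,0,0,0,0,0],[0,0,0,0,0,0]]
  ]
}}

```text
time: 3.15
ee_pos: [0.4818, -0.2102, 0.1501]
eef_rot: [-0.707, 0.001, -0.0, 0.707]
ft_force: [0.1, 0.2, -0.4]
width: 0.0869
```

Run:
```python
from h import *
c,s=shoot("wrist","w1")
print(s["time"],s["ee_pos"],s["eef_rot"],s["joint_positions"].round(2))
print(proj(c,[.476,-.211,.005],s),proj(c,s["ee_pos"],s))
```

```text
3.15 [ 0.48179234 -0.210244    0.15013166] [-7.07091474e-01  8.96009370e-04 -1.58937145e-04  7.07121503e-01] [-0.34  0.2   0.75  1.85 -0.14  1.15  0.45]
[251.99613496 178.21667945] [257.85534068 243.21139095]
```

View pics/w1.png

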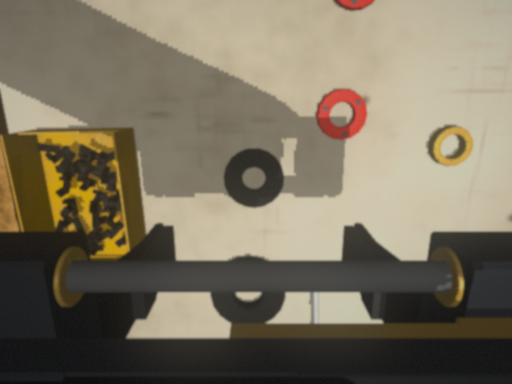

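```bash
cat >> h.py <<'E'
def blob(c,s,k,u,v,w,z):
    im=c["pixels"];H,S,V=[a.astype(int) for a in cv2.split(cv2.cvtColor(im,cv2.COLOR_BGR2HSV))]
    m={"d":V<65,"s":(H>15)&(H<35)&(S>110),"c":((H<10)|(H>170))&(S>110),"b":(H>95)&(H<130)&(S>100)}[k[0]]
    mm=np.zeros_like(m,np.uint8);mm[v-w:v+w,u-w:u+w]=m[v-w:v+w,u-w:u+w]
    ct=max(cv2.findContours(mm,cv2.RETR_EXTERNAL,cv2.CHAIN_APPROX_NONE)[0],key=cv2.contourArea)
    hh=cv2.convexHull(ct);M=cv2.moments(hh);uv=(M["m10"]/M["m00"],M["m01"]/M["m00"])
    d=np.array([plane(c,p[0],2*z,s)[:2] for p in hh]).astype(np.float32)
    return np.round(uv,1),plane(c,uv,z,s).round(4),"diam",round(2*np.sqrt(cv2.contourArea(d)/np.pi),4)
E
python3 - <<'E'
from h import *
c=cam("pics/w1.npz")
print(blob(c,c,"d",254,177,34,.005));print(blob(c,c,"s",450,145,28,.006));print(blob(c,c,"c2",341,113,32,.005))
E
```

```text
(array([253.2, 176.8]), array([ 0.4771, -0.2096,  0.005 ]), 'diam', np.float64(0.0521))
(array([451.9, 145.7]), array([ 0.6569, -0.1809,  0.006 ]), 'diam', np.float64(0.0346))
(array([341.6, 113.7]), array([ 0.5556, -0.1524,  0.005 ]), 'diam', np.float64(0.0428))
```

Call:
{"method": "arm_command", "body": {
  "targets": [
    [[-0.005,0.035,0,0,0,0],[0,0.035,0,0,0,0],[0,0.035,0,0,0,0],[0,0.025,0,0,0,0],[0,0.012,0,0,0,0],[0,0.004,0,0,0,0],[0,0,0,0,0,0],[0,0,0,0,0,0]]
  ],
  "hand": 1
}}

```text
time: 3.87
ee_pos: [0.4783, -0.2099, 0.0059]
eef_rot: [0.707, 0.001, 0.0, -0.707]
ft_force: [0.3, -0.8, 1.2]
width: 0.0869
```

Call:
{"method": "arm_command", "body": {
  "targets": [
    [[0,0,0,0,0,0],[0,0,0,0,0,0],[0,0,0,0,0,0],[0,0,0,0,0,0],[0,0,0,0,0,0],[0,0,0,0,0,0],[0,0,0,0,0,0],[0,0,0,0,0,0]]
  ],
  "hand": 0,
  "grip_force": 25
}}

```text
time: 4.53
ee_pos: [0.4773, -0.21, 0.0046]
eef_rot: [-0.707, -0.0, -0.0, 0.707]
ft_force: [-0.8, 0.6, 1.8]
width: 0.0542
```

Call:
{"method": "arm_command", "body": {
  "targets": [
    [[0,-0.015,0,0,0,0],[0,-0.03,0,0,0,0],[0,-0.035,0.005,0,0,0],[0,-0.035,0.015,0,0,0],[0,-0.02,0.025,0,0,0],[0,0,0.03,0,0,0],[0,0,0.03,0,0,0],[0,0,0.03,0,0,0],[0,0,0.03,0,0,0],[0,0,0.03,0,0,0],[0,0,0.03,0,0,0],[0,0,0.03,0,0,0]]
  ]
}}

```text
time: 5.53
ee_pos: [0.4768, 0.0464, 0.1395]
eef_rot: [-0.707, 0.0, -0.0, 0.707]
ft_force: [1.0, 0.3, -0.2]
width: 0.0543
```

Call:
{"method": "arm_command", "body": {
  "targets": [
    [[0.001,0,0.03,0,0,0],[0.001,0,0.03,0,0,0],[0.001,0,0.03,0,0,0],[0.001,0,0.03,0,0,0],[0.001,0,0.03,0,0,0],[0.001,0,0.03,0,0,0],[0,0,0.016,0,0,0],[0,0,0.006,0,0,0],[0,0,0,0,0,0],[0,0,0,0,0,0],[0,0,0,0,0,0]]
  ]
}}

```text
time: 6.45
ee_pos: [0.4836, 0.2448, 0.1396]
eef_rot: [0.707, -0.001, 0.001, -0.707]
ft_force: [-0.2, 0.1, -1.0]
width: 0.0543
```

Run:
```python
from h import *
c,s=shoot("wrist","w2")
print(s["time"],s["ee_pos"],s["joint_positions"].round(2),s["width"])
print(proj(c,[.483,.247,.0625],s),proj(c,s["ee_pos"],s))
c,s=shoot("scene","s2")
cv2.imwrite("pics/s2z.png",cv2.resize(c["pixels"][90:190,130:260],None,fx=5,fy=5,interpolation=cv2.INTER_CUBIC))
```

```text
6.45 [0.48362937 0.24484799 0.13959553] [-0.91  0.22  0.41  1.81 -0.09  1.14 -0.48] 0.054293272319133556
[257.11955729 196.28765534] [257.85565635 243.21260658]
```

View pics/w2.png

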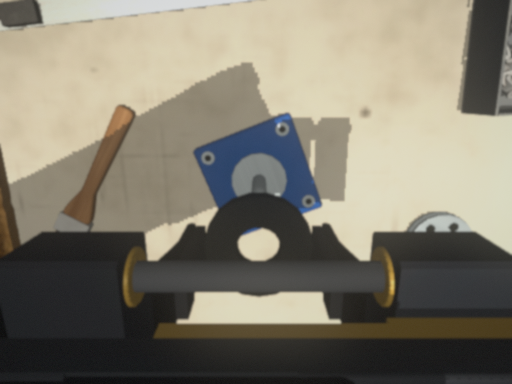

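View pics/s2z.png

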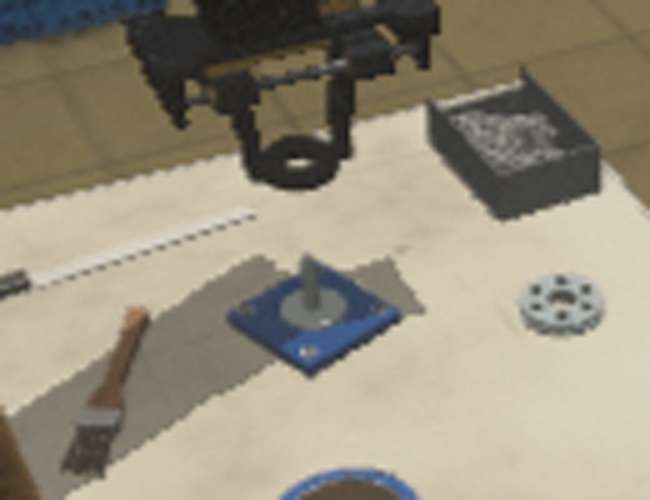

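Run:
```python
from h import *
c=cam("pics/w2.npz")
cv2.imwrite("pics/w2z.png",cv2.resize(c["pixels"][100:260,180:340],None,fx=4,fy=4,interpolation=cv2.INTER_CUBIC))
for p in [(259,180),(208,157),(282,129),(309,201)]: print(plane(c,p,.016 if p[0]==259 else .012,c))
print(proj(c,[.483,.247,.016],c))
z=c["ee_pos"][2]-.0046
print("bore",plane(c,(259,243),z+.005,c))
```

```text
[0.48447951 0.2476879  0.016     ]
[0.44052069 0.26728539 0.012     ]
[0.5040163  0.29098184 0.012     ]
[0.52917955 0.22717168 0.012     ]
[257.29740418 180.77448869]
bore [0.48422394 0.24514953 0.13999553]
```

View pics/w2z.png

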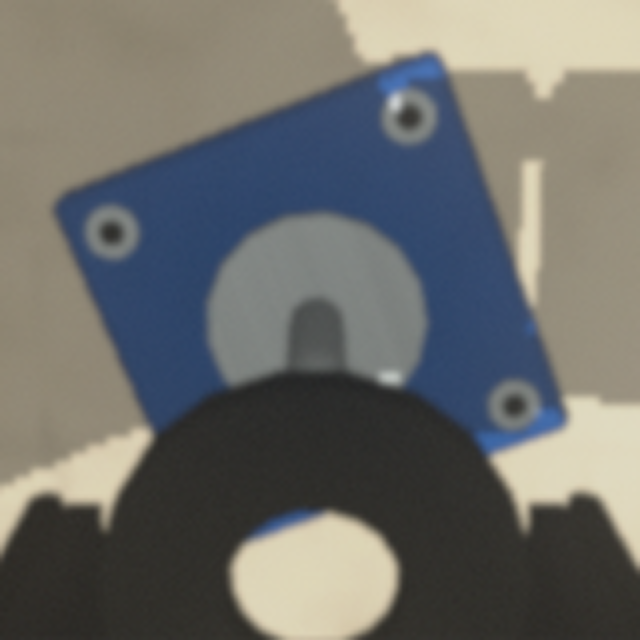

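Run:
```python
from bench import readout
s=readout.read_state();print(s["time"],s["ee_pos"],s["ft_force"])
```

```text
6.55 [0.48355552 0.2453955  0.13968168] [ 0.70416532 -0.04734461 -0.30664404]
```

Call:
{"method": "arm_command", "body": {
  "targets": [
    [[0,0.02,0.001,0,0,0],[0,0.025,0,0,0,0],[0,0.015,0,0,0,0],[0,0.004,0,0,0,0],[0,0,0,0,0,0],[0,0,0,0,0,0],[0,0,0,0,0,0]]
  ]
}}

```text
time: 7.13
ee_pos: [0.484, 0.2482, 0.0769]
eef_rot: [-0.707, -0.0, -0.001, 0.708]
ft_force: [0.7, -0.0, -1.5]
width: 0.0545
```

Run:
```python
from h import *
c,s=shoot("wrist","w3")
print(s["time"],s["ee_pos"],s["width"])
print(proj(c,[.484,.2475,.0625],s))
cv2.imwrite("pics/w3z.png",cv2.resize(c["pixels"][100:300,160:360],None,fx=3,fy=3,interpolation=cv2.INTER_CUBIC))
```

```text
7.1333 [0.48400746 0.24820735 0.07686042] 0.054483871125102924
[257.83292084 233.59857049]
```

View pics/w3z.png

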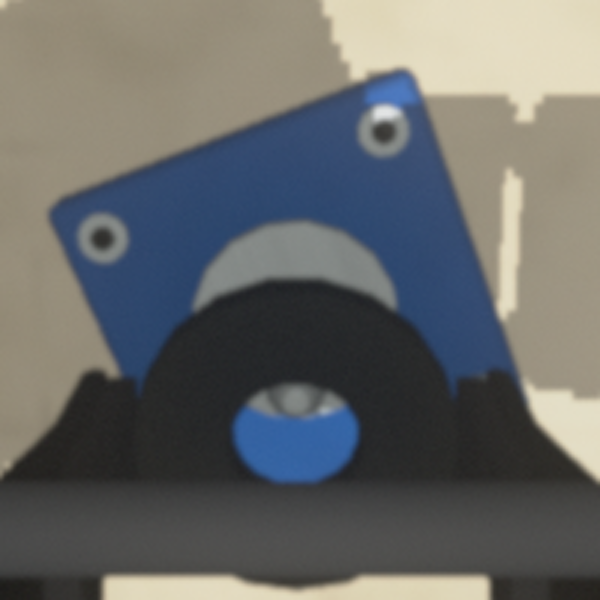

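Call:
{"method": "arm_command", "body": {
  "targets": [
    [[0,0.015,0,0,0,0],[0,0.02,0,0,0,0],[0,0.012,0,0,0,0],[0,0.005,0,0,0,0],[0,0.003,0,0,0,0],[0,0,0,0,0,0],[0,0,0,0,0,0],[0,0,0,0,0,0]]
  ]
}}

```text
time: 7.85
ee_pos: [0.4837, 0.2483, 0.0213]
eef_rot: [-0.707, -0.0, -0.0, 0.707]
ft_force: [-0.6, 0.1, -0.4]
width: 0.0547
```

Call:
{"method": "arm_command", "body": {
  "targets": [
    [[0,0,0,0,0,0],[0,0,0,0,0,0],[0,0,0,0,0,0],[0,0,0,0,0,0],[0,0,0,0,0,0],[0,0,0,0,0,0]]
  ],
  "hand": 1
}}

```text
time: 8.35
ee_pos: [0.4832, 0.2481, 0.0206]
eef_rot: [-0.707, -0.0, 0.0, 0.707]
ft_force: [-1.1, -0.4, 0.1]
width: 0.0839
```

Call:
{"method": "arm_command", "body": {
  "targets": [
    [[0,-0.02,0,0,0,0],[0,-0.035,0,0,0,0],[0,-0.035,0,0,0,0],[0,-0.035,0,0,0,0],[0,0,0,0,0,0]]
  ]
}}

```text
time: 8.77
ee_pos: [0.4863, 0.2496, 0.1524]
eef_rot: [-0.705, -0.003, -0.003, 0.709]
ft_force: [1.0, 0.6, -0.1]
width: 0.0868
```

Run:
```python
from h import *
c,s=shoot("wrist","w4")
print(s["time"],s["ee_pos"],s["width"])
print(proj(c,[.484,.248,.021],s))
```

```text
8.7667 [0.48631114 0.24960005 0.15237148] 0.08675682548311042
[254.30193886 183.67329099]
```

View pics/w4.png

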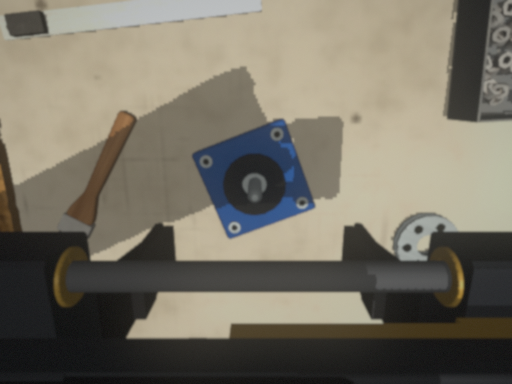

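Call:
{"method": "arm_command", "body": {
  "targets": [
    [[0.005,0,-0.015,0,0,0],[0.014,0,-0.036,0,0,0],[0.014,0,-0.036,0,0,0],[0.014,0,-0.036,0,0,0],[0.014,0,-0.036,0,0,0],[0.014,0,-0.036,0,0,0],[0.014,0,-0.036,0,0,0],[0.014,0,-0.036,0,0,0],[0.014,0,-0.036,0,0,0],[0.014,0,-0.036,0,0,0],[0.014,0,-0.036,0,0,0],[0.014,0,-0.036,0,0,0]]
  ]
}}

```text
time: 9.82
ee_pos: [0.6423, -0.1646, 0.1442]
eef_rot: [-0.707, 0.0, 0.001, 0.707]
ft_force: [0.7, -0.9, 0.6]
width: 0.0872
```

Call:
{"method": "arm_command", "body": {
  "targets": [
    [[0.01,0,-0.015,0,0,0],[0.002,0,-0.003,0,0,0],[0,0,0,0,0,0],[0,0,0,0,0,0],[0,0,0,0,0,0],[0,0,0,0,0,0]]
  ]
}}

```text
time: 10.32
ee_pos: [0.6542, -0.1792, 0.1454]
eef_rot: [-0.707, -0.001, 0.001, 0.707]
ft_force: [0.6, -0.1, 0.6]
width: 0.0873
```

Run:
```python
from h import *
c,s=shoot("wrist","w5")
print(s["time"],s["ee_pos"],s["eef_rot"].round(3),s["width"])
u,v=proj(c,[.655,-.181,.006],s).astype(int);print(u,v)
print(blob(c,s,"s",u,v,32,.006))
```

```text
10.3167 [ 0.6542083  -0.17916942  0.14542566] [-0.707 -0.001  0.001  0.707] 0.0872724554924571
258 180
(array([258.5, 180.7]), array([ 0.6546, -0.1808,  0.006 ]), 'diam', np.float64(0.034))
```

View pics/w5.png

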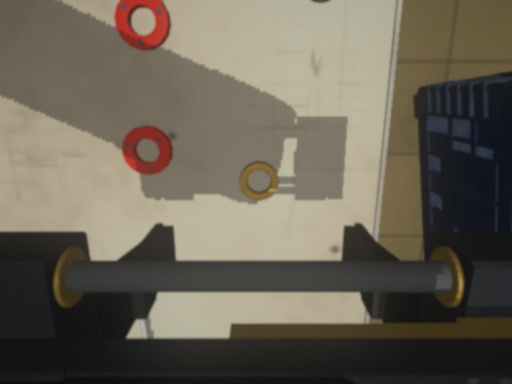

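Call:
{"method": "arm_command", "body": {
  "targets": [
    [[0,0.035,-0.0015,0,0,0],[0,0.035,0,0,0,0],[0,0.035,0,0,0,0],[0,0.02,0,0,0,0],[0,0.011,0,0,0,0],[0,0.004,0,0,0,0],[0,0,0,0,0,0],[0,0,0,0,0,0]]
  ],
  "hand": 1
}}

```text
time: 11.03
ee_pos: [0.6552, -0.1826, 0.0072]
eef_rot: [0.707, 0.001, 0.001, -0.707]
ft_force: [1.1, 0.4, 0.2]
width: 0.0873
```

Call:
{"method": "arm_command", "body": {
  "targets": [
    [[0,0,0,0,0,0],[0,0,0,0,0,0],[0,0,0,0,0,0],[0,0,0,0,0,0],[0,0,0,0,0,0],[0,0,0,0,0,0],[0,0,0,0,0,0],[0,0,0,0,0,0],[0,0,0,0,0,0],[0,0,0,0,0,0]]
  ],
  "hand": 0,
  "grip_force": 25
}}

```text
time: 11.87
ee_pos: [0.6542, -0.1824, 0.0055]
eef_rot: [-0.707, -0.0, 0.0, 0.707]
ft_force: [0.8, -0.0, 0.2]
width: 0.0344
```

Call:
{"method": "arm_command", "body": {
  "targets": [
    [[0,-0.015,0,0,0,0],[0,-0.03,0,0,0,0],[0,-0.035,0,0,0,0],[-0.006,-0.035,0.015,0,0,0],[-0.012,-0.025,0.03,0,0,0],[-0.014,0,0.035,0,0,0],[-0.014,0,0.035,0,0,0],[-0.014,0,0.035,0,0,0],[-0.014,0,0.035,0,0,0],[-0.014,0,0.035,0,0,0],[-0.014,0,0.035,0,0,0],[-0.014,0,0.035,0,0,0]]
  ]
}}

```text
time: 12.87
ee_pos: [0.5374, 0.1089, 0.1467]
eef_rot: [-0.707, -0.0, -0.0, 0.707]
ft_force: [1.1, 0.9, -0.8]
width: 0.0339
```

Call:
{"method": "arm_command", "body": {
  "targets": [
    [[-0.014,0,0.035,0,0,0],[-0.014,0,0.035,0,0,0],[-0.014,0,0.035,0,0,0],[-0.012,0,0.025,0,0,0],[0,0,0.008,0,0,0],[0,0,0,0,0,0],[0,0,0,0,0,0],[0,0,0,0,0,0],[0,0,0,0,0,0]]
  ]
}}

```text
time: 13.62
ee_pos: [0.485, 0.2437, 0.1458]
eef_rot: [0.707, -0.001, 0.001, -0.707]
ft_force: [0.2, 0.1, -0.6]
width: 0.034
```

Run:
```python
from h import *
c,s=shoot("wrist","w6")
print(s["time"],s["ee_pos"],s["eef_rot"].round(3),s["width"])
print(blob(c,s,"s",258,240,40,s["ee_pos"][2]+.0005))
cv2.imwrite("pics/w6z.png",cv2.resize(c["pixels"][100:300,160:360],None,fx=3,fy=3,interpolation=cv2.INTER_CUBIC))
```

```text
13.6167 [0.48500532 0.2436838  0.14583459] [ 0.707 -0.001  0.001 -0.707] 0.03398883864460277
(array([258.3, 236.4]), array([0.4852, 0.2477, 0.1463]), 'diam', np.float64(0.0032))
```

View pics/w6z.png

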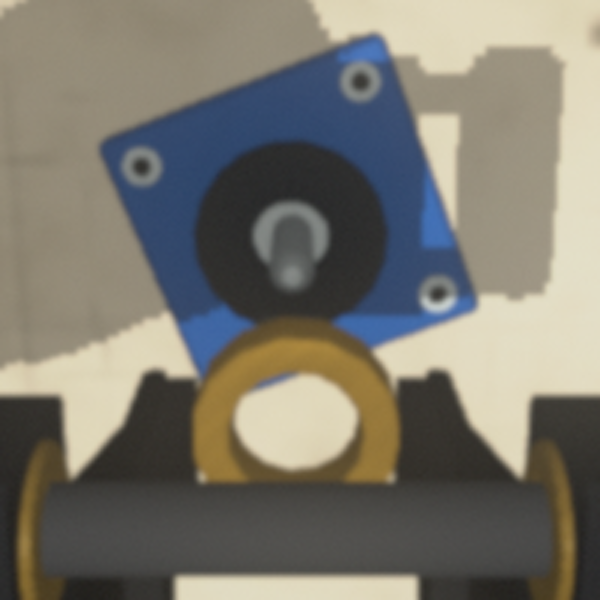

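```bash
python3 - <<'E'
from h import *
c=cam("pics/w6.npz");z=c["ee_pos"][2]
b=lambda x,y:(160+(x+.5)/3-.5,100+(y+.5)/3-.5)
top=z+.0065
for p in [(296,373),(232,425),(360,425),(193,425),(400,425),(296,337)]: print(p,plane(c,b(*p),top,c).round(4))
print("tip",plane(c,b(291,279),.0625,c))
E
python3 -c "
from bench import readout
s=readout.read_state();print(s['time'],s['ee_pos'])"
```

```text
(296, 373) [0.4853 0.2569 0.1523]
(232, 425) [0.4746 0.2477 0.1523]
(360, 425) [0.4959 0.2476 0.1523]
(193, 425) [0.4682 0.2477 0.1523]
(400, 425) [0.5025 0.2476 0.1523]
(296, 337) [0.4853 0.2631 0.1523]
tip [0.4840484  0.24682393 0.0625    ]
13.6667 [0.48488702 0.24393198 0.1457451 ]
```

Call:
{"method": "arm_command", "body": {
  "targets": [
    [[-0.001,0.02,0.0015,0,0,0],[0,0.025,0,0,0,0],[0,0.016,0,0,0,0],[0,0.005,0,0,0,0],[0,0,0,0,0,0],[0,0,0,0,0,0],[0,0,0,0,0,0]]
  ]
}}

```text
time: 14.25
ee_pos: [0.4841, 0.2472, 0.0808]
eef_rot: [-0.707, -0.0, -0.001, 0.708]
ft_force: [-0.5, -0.0, -0.5]
width: 0.0343
```

Run:
```python
from h import *
c,s=shoot("wrist","w7")
print(s["time"],s["ee_pos"],s["width"])
print(proj(c,[.484,.2475,.0625],s))
cv2.imwrite("pics/w7z.png",cv2.resize(c["pixels"][100:300,160:360],None,fx=3,fy=3,interpolation=cv2.INTER_CUBIC))
```

```text
14.25 [0.48407696 0.24716387 0.0808222 ] 0.034318498764763575
[257.70839975 229.17016541]
```

View pics/w7z.png

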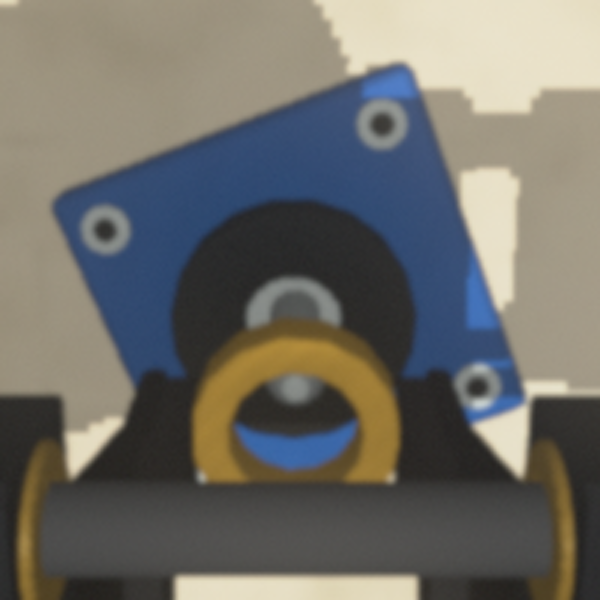

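Call:
{"method": "arm_command", "body": {
  "targets": [
    [[0,0.01,-0.001,0,0,0],[0,0.018,0,0,0,0],[0,0.013,0,0,0,0],[0,0.005,0,0,0,0],[0,0.0025,0,0,0,0],[0,0,0,0,0,0],[0,0,0,0,0,0],[0,0,0,0,0,0]]
  ]
}}

```text
time: 14.97
ee_pos: [0.4835, 0.2462, 0.0314]
eef_rot: [-0.707, -0.0, -0.0, 0.707]
ft_force: [-0.1, 0.8, -1.7]
width: 0.0336
```

Call:
{"method": "arm_command", "body": {
  "targets": [
    [[0,0,0,0,0,0],[0,0,0,0,0,0],[0,0,0,0,0,0],[0,0,0,0,0,0],[0,0,0,0,0,0],[0,0,0,0,0,0]]
  ],
  "hand": 1
}}

```text
time: 15.47
ee_pos: [0.4832, 0.2461, 0.0311]
eef_rot: [-0.707, -0.0, 0.0, 0.707]
ft_force: [-0.1, -0.5, -0.5]
width: 0.066
```

Call:
{"method": "arm_command", "body": {
  "targets": [
    [[0,-0.015,0,0,0,0],[0,-0.03,0,0,0,0],[0,-0.035,0,0,0,0],[0,-0.035,0,0,0,0],[0,0,0,0,0,0]]
  ]
}}

```text
time: 15.88
ee_pos: [0.4863, 0.2475, 0.1527]
eef_rot: [-0.705, -0.003, -0.003, 0.709]
ft_force: [-0.1, 0.3, 0.5]
width: 0.0861
```

Run:
```python
from h import *
c,s=shoot("wrist","w8")
print(s["time"],s["ee_pos"],s["width"])
print(proj(c,[.484,.2475,.038],s))
u,v=proj(c,[.484,.2475,.032],s).astype(int)
print(blob(c,s,"s",u,v,40,.032))
```

```text
15.8833 [0.48627642 0.2475195  0.15273903] 0.08614167204506623
[254.29759231 186.70865407]
(array([253.9, 184.9]), array([0.4836, 0.2475, 0.032 ]), 'diam', np.float64(0.0325))
```

View pics/w8.png

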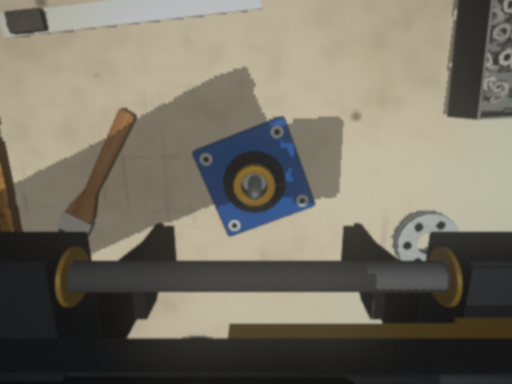

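Call:
{"method": "arm_command", "body": {
  "targets": [
    [[0.01,0,-0.004,0,0,0],[0.025,0,-0.01,0,0,0],[0.03,0,-0.012,0,0,0],[0.03,0,-0.012,0,0,0],[0.03,0,-0.012,0,0,0],[0.025,0,-0.01,0,0,0],[0.01,0,-0.004,0,0,0],[0.005,0,-0.002,0,0,0],[0,0,0,0,0,0],[0,0,0,0,0,0],[0,0,0,0,0,0],[0,0,0,0,0,0]]
  ]
}}

```text
time: 16.93
ee_pos: [0.6474, 0.181, 0.146]
eef_rot: [-0.707, -0.0, 0.001, 0.707]
ft_force: [0.2, 0.2, -0.2]
width: 0.0869
```

Run:
```python
from h import *
c,s=shoot("wrist","w9")
print(s["time"],s["ee_pos"],s["width"])
print(proj(c,[.6485,.18,.012],s))
cv2.imwrite("pics/w9z.png",cv2.resize(c["pixels"][100:260,180:340],None,fx=4,fy=4,interpolation=cv2.INTER_CUBIC))
```

```text
16.9333 [0.64739259 0.18098401 0.14599303] 0.08691709605580618
[259.34306561 181.48058362]
```

View pics/w9z.png

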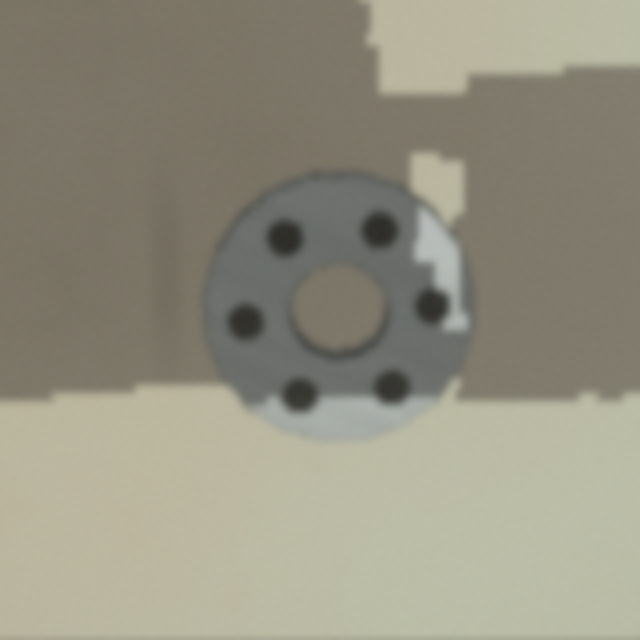

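Run:
```python
from h import *
c=cam("pics/w9.npz")
print(plane(c,(264.4,177.8),.012,c))
```

```text
[0.65303207 0.18341009 0.012     ]
```

Call:
{"method": "arm_command", "body": {
  "targets": [
    [[0.0055,0.035,0.0025,0,0,0],[0,0.035,0,0,0,0],[0,0.035,0,0,0,0],[0,0.022,0,0,0,0],[0,0.011,0,0,0,0],[0,0.0055,0,0,0,0],[0,0,0,0,0,0],[0,0,0,0,0,0]]
  ],
  "hand": 1
}}

```text
time: 17.65
ee_pos: [0.6546, 0.183, 0.0042]
eef_rot: [-0.707, -0.001, -0.001, 0.707]
ft_force: [0.2, 0.2, -0.8]
width: 0.0869
```

Call:
{"method": "arm_command", "body": {
  "targets": [
    [[0,0,0,0,0,0],[0,0,0,0,0,0],[0,0,0,0,0,0],[0,0,0,0,0,0],[0,0,0,0,0,0],[0,0,0,0,0,0],[0,0,0,0,0,0],[0,0,0,0,0,0]]
  ],
  "hand": 0,
  "grip_force": 35
}}

```text
time: 18.32
ee_pos: [0.6538, 0.1827, 0.0029]
eef_rot: [-0.707, -0.0, -0.0, 0.707]
ft_force: [-1.2, -1.6, 4.9]
width: 0.0601
```

Call:
{"method": "arm_command", "body": {
  "targets": [
    [[0,-0.015,0,0,0,0],[0,-0.03,0,0,0,0],[0,-0.035,0,0,0,0],[0,-0.035,0,0,0,0],[-0.01,-0.027,0.004,0,0,0],[-0.03,0,0.011,0,0,0],[-0.03,0,0.011,0,0,0],[-0.03,0,0.011,0,0,0],[-0.03,0,0.011,0,0,0],[-0.025,0,0.01,0,0,0],[-0.01,0,0.004,0,0,0],[-0.0045,0,0.0025,0,0,0]]
  ]
}}

```text
time: 19.32
ee_pos: [0.4828, 0.2481, 0.1453]
eef_rot: [-0.707, -0.001, 0.001, 0.708]
ft_force: [0.2, -0.0, -1.3]
width: 0.0601
```

Call:
{"method": "arm_command", "body": {
  "targets": [
    [[0,0,0,0,0,0],[0,0,0,0,0,0],[0,0,0,0,0,0],[0,0,0,0,0,0]]
  ]
}}

```text
time: 19.65
ee_pos: [0.4853, 0.2461, 0.1445]
eef_rot: [0.707, -0.0, 0.001, -0.707]
ft_force: [0.1, 0.4, -2.3]
width: 0.0599
```

Run:
```python
from h import *
c,s=shoot("wrist","w10")
print(s["time"],s["ee_pos"],s["width"])
cv2.imwrite("pics/w10z.png",cv2.resize(c["pixels"][100:300,160:360],None,fx=3,fy=3,interpolation=cv2.INTER_CUBIC))
c,s=shoot("scene","s10")
cv2.imwrite("pics/s10z.png",cv2.resize(c["pixels"][90:190,130:260],None,fx=5,fy=5,interpolation=cv2.INTER_CUBIC))
```

```text
19.65 [0.48525709 0.24610288 0.14447853] 0.0599061107837466
```

View pics/w10z.png

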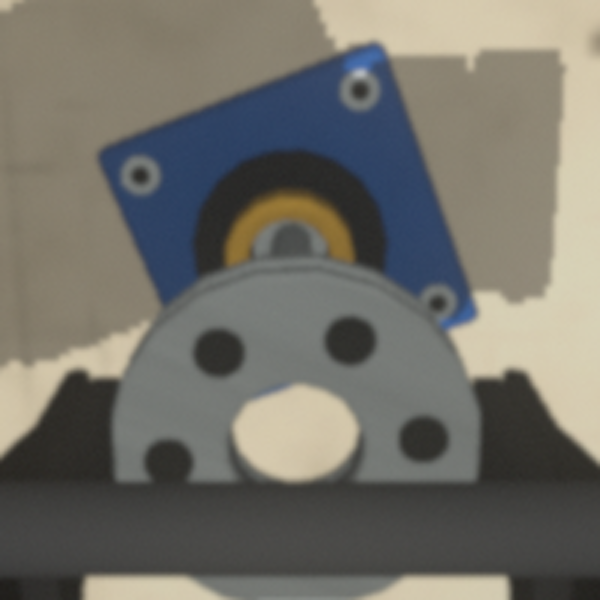

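View pics/s10z.png

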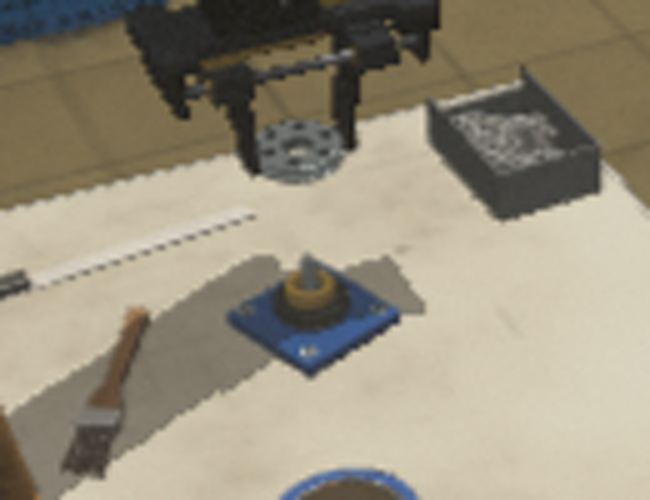

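```bash
python3 - <<'E'
from h import *
c=cam("pics/w10.npz");z=c["ee_pos"][2]+.0091
b=lambda x,y:(160+(x+.5)/3-.5,100+(y+.5)/3-.5)
for p in [(296,383),(231,433),(360,433),(295,268)]: print(p,plane(c,b(*p),z,c).round(4))
E
python3 -c "
from bench import readout
s=readout.read_state();print(s['time'],s['ee_pos'])"
```

```text
(296, 383) [0.4855 0.2586 0.1536]
(231, 433) [0.4749 0.2499 0.1536]
(360, 433) [0.496  0.2498 0.1536]
(295, 268) [0.4854 0.2779 0.1536]
19.75 [0.48487912 0.24634067 0.14437387]
```

Call:
{"method": "arm_command", "body": {
  "targets": [
    [[-0.001,0.02,0,0,0,0],[0,0.025,0,0,0,0],[0,0.016,0,0,0,0],[0,0.006,0,0,0,0],[0,0,0,0,0,0],[0,0,0,0,0,0],[0,0,0,0,0,0]]
  ]
}}

```text
time: 20.33
ee_pos: [0.484, 0.2473, 0.0787]
eef_rot: [-0.707, -0.0, -0.001, 0.707]
ft_force: [0.0, -0.4, -1.1]
width: 0.0603
```

Run:
```python
from h import *
c,s=shoot("wrist","w11")
print(s["time"],s["ee_pos"],s["width"])
print(proj(c,[.484,.2475,.0625],s))
cv2.imwrite("pics/w11z.png",cv2.resize(c["pixels"][100:300,160:360],None,fx=3,fy=3,interpolation=cv2.INTER_CUBIC))
```

```text
20.3333 [0.48403368 0.2473204  0.07871226] 0.06029386062111926
[257.78767659 230.84674126]
```

View pics/w11z.png

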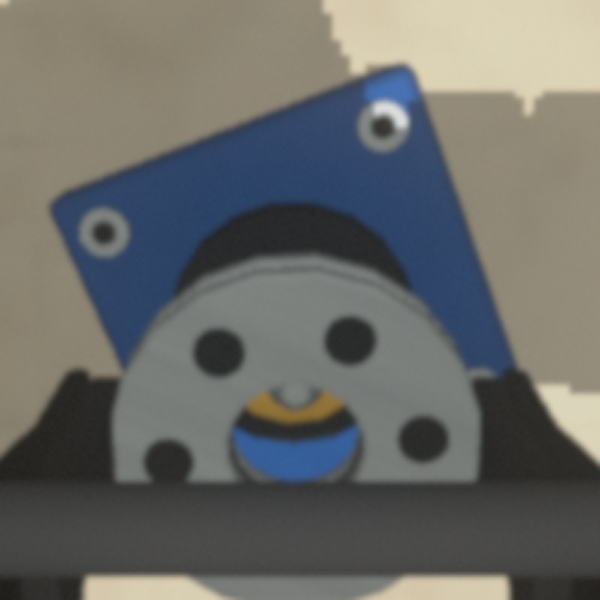

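Call:
{"method": "arm_command", "body": {
  "targets": [
    [[0,0.008,-0.0007,0,0,0],[0,0.012,0,0,0,0],[0,0.009,0,0,0,0],[0,0.005,0,0,0,0],[0,0.0025,0,0,0,0],[0,0,0,0,0,0],[0,0,0,0,0,0],[0,0,0,0,0,0]]
  ]
}}

```text
time: 21.05
ee_pos: [0.4827, 0.246, 0.0409]
eef_rot: [0.707, -0.001, -0.0, -0.707]
ft_force: [-2.8, -1.0, 5.0]
width: 0.0603
```

Call:
{"method": "arm_command", "body": {
  "targets": [
    [[0,0,0,0,0,0],[0,0,0,0,0,0],[0,0,0,0,0,0],[0,0,0,0,0,0],[0,0,0,0,0,0],[0,0,0,0,0,0]]
  ],
  "hand": 1
}}

```text
time: 21.55
ee_pos: [0.4833, 0.2464, 0.041]
eef_rot: [-0.707, -0.0, -0.0, 0.707]
ft_force: [-0.0, 0.3, 0.0]
width: 0.0852
```

Call:
{"method": "arm_command", "body": {
  "targets": [
    [[0,-0.015,0,0,0,0],[0,-0.03,0,0,0,0],[0,-0.03,0,0,0,0],[0,-0.03,0,0,0,0],[0,0,0,0,0,0]]
  ]
}}

```text
time: 21.97
ee_pos: [0.4859, 0.2477, 0.1518]
eef_rot: [-0.705, -0.002, -0.002, 0.709]
ft_force: [0.6, 1.3, 0.3]
width: 0.0872
```

Run:
```python
from h import *
c,s=shoot("wrist","w12")
print(s["time"],s["ee_pos"],s["width"])
print(proj(c,[.484,.2475,.05],s))
cv2.imwrite("pics/w12z.png",cv2.resize(c["pixels"][100:250,180:330],None,fx=4,fy=4,interpolation=cv2.INTER_CUBIC))
```

```text
21.9667 [0.48591067 0.24766516 0.15180752] 0.08716647962561493
[254.80756827 190.88808535]
```

View pics/w12z.png

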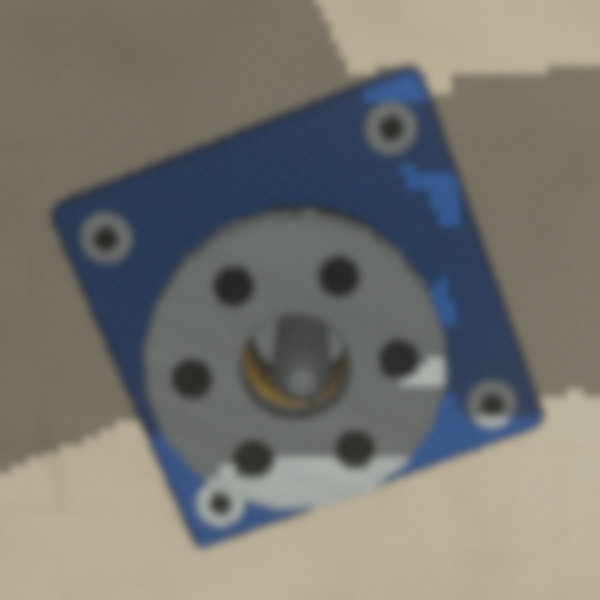

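Call:
{"method": "arm_command", "body": {
  "targets": [
    [[0.005,0,-0.014,0,0,0],[0.008,0,-0.033,0,0,0],[0.008,0,-0.033,0,0,0],[0.008,0,-0.033,0,0,0],[0.008,0,-0.033,0,0,0],[0.008,0,-0.033,0,0,0],[0.008,0,-0.033,0,0,0],[0.008,0,-0.033,0,0,0],[0.008,0,-0.033,0,0,0],[0.005,0,-0.013,0,0,0],[0.002,0,-0.004,0,0,0],[0,0,0,0,0,0]]
  ]
}}

```text
time: 23.02
ee_pos: [0.559, -0.0496, 0.1452]
eef_rot: [0.707, -0.001, 0.0, -0.707]
ft_force: [-0.8, 0.4, 0.0]
width: 0.0872
```

Call:
{"method": "arm_command", "body": {
  "targets": [
    [[0,0,0,0,0,0],[0,0,0,0,0,0],[0,0,0,0,0,0]]
  ]
}}

```text
time: 23.27
ee_pos: [0.559, -0.0469, 0.1458]
eef_rot: [-0.707, -0.001, 0.001, 0.707]
ft_force: [-0.0, 0.3, 0.3]
width: 0.0868
```

Run:
```python
from h import *
c,s=shoot("wrist","w13")
print(s["time"],s["ee_pos"],s["width"])
u,v=proj(c,[.559,-.048,.005],s).astype(int);print(u,v)
print(blob(c,s,"c",u,v,36,.005))
```

```text
23.2667 [ 0.55903648 -0.04694213  0.14580643] 0.08681088924548688
258 179
(array([259.4, 179.2]), array([ 0.5603, -0.0475,  0.005 ]), 'diam', np.float64(0.0426))
```

View pics/w13.png

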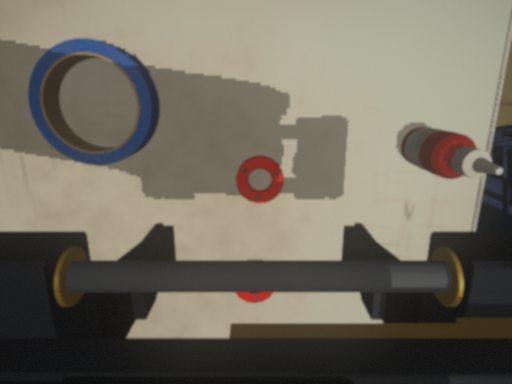

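Call:
{"method": "arm_command", "body": {
  "targets": [
    [[0.001,0.035,-0.0007,0,0,0],[0,0.035,0,0,0,0],[0,0.035,0,0,0,0],[0,0.021,0,0,0,0],[0,0.011,0,0,0,0],[0,0.0045,0,0,0,0],[0,0,0,0,0,0],[0,0,0,0,0,0]]
  ],
  "hand": 1
}}

```text
time: 23.98
ee_pos: [0.5612, -0.0492, 0.0058]
eef_rot: [-0.707, -0.001, -0.001, 0.707]
ft_force: [0.1, -1.1, 0.6]
width: 0.0869
```

Call:
{"method": "arm_command", "body": {
  "targets": [
    [[0,0,0,0,0,0],[0,0,0,0,0,0],[0,0,0,0,0,0],[0,0,0,0,0,0],[0,0,0,0,0,0],[0,0,0,0,0,0],[0,0,0,0,0,0],[0,0,0,0,0,0],[0,0,0,0,0,0]]
  ],
  "hand": 0,
  "grip_force": 25
}}

```text
time: 24.73
ee_pos: [0.5602, -0.0494, 0.0045]
eef_rot: [-0.707, 0.0, 0.0, 0.707]
ft_force: [-0.2, 0.1, -0.3]
width: 0.0425
```

Call:
{"method": "arm_command", "body": {
  "targets": [
    [[0,-0.015,0,0,0,0],[0,-0.03,0,0,0,0],[0,-0.035,0,0,0,0],[-0.004,-0.035,0.015,0,0,0],[-0.008,-0.027,0.028,0,0,0],[-0.008,0,0.032,0,0,0],[-0.008,0,0.032,0,0,0],[-0.008,0,0.032,0,0,0],[-0.008,0,0.032,0,0,0],[-0.008,0,0.032,0,0,0],[-0.008,0,0.032,0,0,0],[-0.008,0,0.032,0,0,0]]
  ]
}}

```text
time: 25.73
ee_pos: [0.4915, 0.2191, 0.1466]
eef_rot: [-0.707, -0.0, -0.0, 0.707]
ft_force: [0.4, 0.3, -0.3]
width: 0.0425
```

Call:
{"method": "arm_command", "body": {
  "targets": [
    [[-0.005,0,0.018,0,0,0],[-0.003,0,0.01,0,0,0],[0,0,0,0,0,0],[0,0,0,0,0,0],[0,0,0,0,0,0],[0,0,0,0,0,0]]
  ]
}}

```text
time: 26.23
ee_pos: [0.4849, 0.2437, 0.1466]
eef_rot: [0.707, -0.001, 0.001, -0.707]
ft_force: [0.7, -0.0, -0.3]
width: 0.0423
```

Run:
```python
from h import *
c,s=shoot("wrist","w14")
print(s["time"],s["ee_pos"],s["width"])
cv2.imwrite("pics/w14z.png",cv2.resize(c["pixels"][100:300,160:360],None,fx=3,fy=3,interpolation=cv2.INTER_CUBIC))
```

```text
26.2333 [0.48491386 0.24373231 0.14662395] 0.042312101272614124
```

View pics/w14z.png

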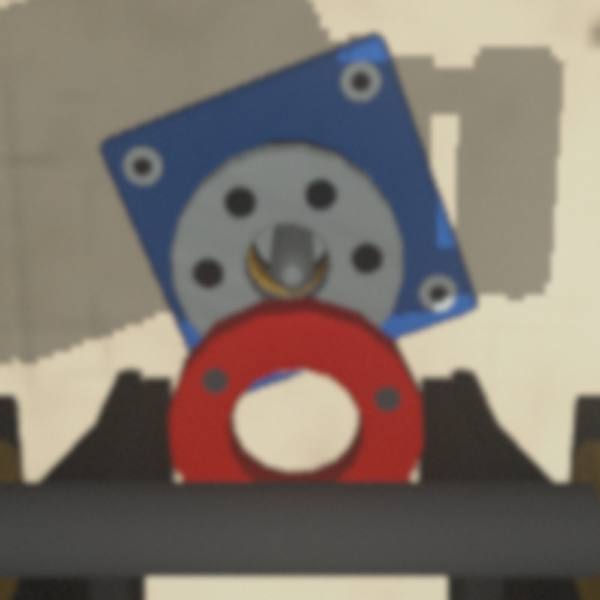

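Call:
{"method": "arm_command", "body": {
  "targets": [
    [[-0.001,0.02,0.001,0,0,0],[0,0.025,0,0,0,0],[0,0.015,0,0,0,0],[0,0.005,0,0,0,0],[0,0,0,0,0,0],[0,0,0,0,0,0],[0,0,0,0,0,0]]
  ]
}}

```text
time: 26.87
ee_pos: [0.484, 0.2467, 0.0828]
eef_rot: [-0.707, -0.0, -0.001, 0.707]
ft_force: [-0.2, -0.1, -0.6]
width: 0.0423
```

Run:
```python
from h import *
c,s=shoot("wrist","w15")
print(s["time"],s["ee_pos"],s["width"])
print(proj(c,[.484,.2475,.0625],s))
b=lambda x,y:(160+(x+.5)/3-.5,100+(y+.5)/3-.5)
print(plane(c,b(296,369),s["ee_pos"][2]+.0055,s))
cv2.imwrite("pics/w15z.png",cv2.resize(c["pixels"][100:300,160:360],None,fx=3,fy=3,interpolation=cv2.INTER_CUBIC))
```

```text
26.8667 [0.48402479 0.24672396 0.08275949] 0.04232187607779005
[257.8008668  227.17619393]
[0.48428173 0.26024767 0.08825949]
```

View pics/w15z.png

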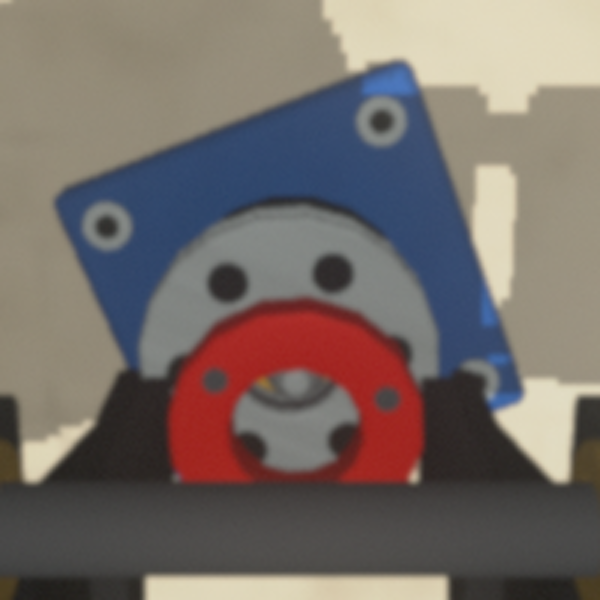

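Call:
{"method": "arm_command", "body": {
  "targets": [
    [[0,0.007,-0.0012,0,0,0],[0,0.01,0,0,0,0],[0,0.006,0,0,0,0],[0,0.003,0,0,0,0],[0,0.001,0,0,0,0],[0,0,0,0,0,0],[0,0,0,0,0,0],[0,0,0,0,0,0]]
  ]
}}

```text
time: 27.58
ee_pos: [0.4826, 0.2452, 0.0544]
eef_rot: [0.707, -0.001, -0.001, -0.707]
ft_force: [-4.2, -2.9, 6.5]
width: 0.0426
```

Call:
{"method": "arm_command", "body": {
  "targets": [
    [[0,0,0,0,0,0],[0,0,0,0,0,0],[0,0,0,0,0,0],[0,0,0,0,0,0],[0,0,0,0,0,0],[0,0,0,0,0,0],[0,0,0,0,0,0]]
  ],
  "hand": 1
}}

```text
time: 28.17
ee_pos: [0.4832, 0.2455, 0.0545]
eef_rot: [-0.707, -0.0, 0.0, 0.707]
ft_force: [0.5, -0.5, -0.3]
width: 0.0812
```

Call:
{"method": "arm_command", "body": {
  "targets": [
    [[0,-0.015,0,0,0,0],[0,-0.025,0,0,0,0],[0,-0.03,0,0,0,0],[0,-0.03,0,0,0,0],[0,0,0,0,0,0],[0,0,0,0,0,0],[0,0,0,0,0,0]]
  ]
}}

```text
time: 28.75
ee_pos: [0.4829, 0.2454, 0.1541]
eef_rot: [-0.707, 0.0, 0.0, 0.707]
ft_force: [-0.6, 0.2, -0.3]
width: 0.0868
```

Run:
```python
from h import *
c,s=shoot("wrist","w16")
print(s["time"],s["ee_pos"],s["width"])
u,v=proj(c,[.484,.2475,.055],s).astype(int);print(u,v,blob(c,s,"c",u,v,45,.055))
print(proj(c,[.484,.2475,.06],s))
cv2.imwrite("pics/w16z.png",cv2.resize(c["pixels"][100:250,180:330],None,fx=4,fy=4,interpolation=cv2.INTER_CUBIC))
c,s=shoot("scene","s16")
cv2.imwrite("pics/s16z.png",cv2.resize(c["pixels"][100:190,140:260],None,fx=5,fy=5,interpolation=cv2.INTER_CUBIC))
```

```text
28.75 [0.48288071 0.24540767 0.15406389] 0.08680681732651097
259 188 (array([257.8, 188.9]), array([0.4826, 0.2471, 0.055 ]), 'diam', np.float64(0.0344))
[259.48036577 190.1540042 ]
```

View pics/w16z.png

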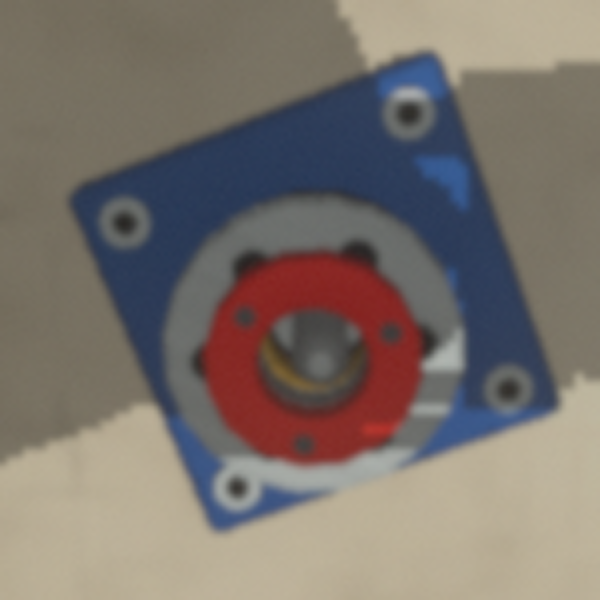

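View pics/s16z.png

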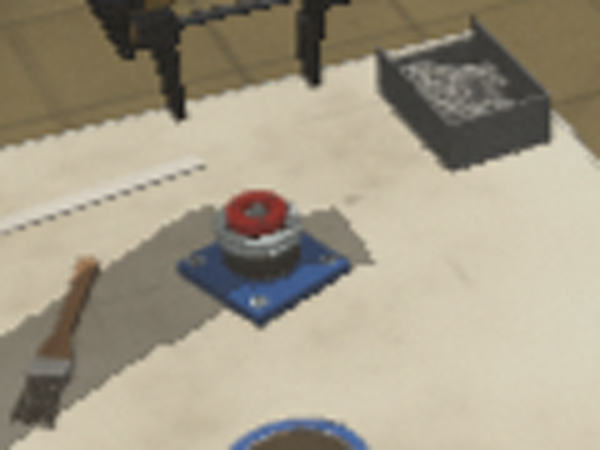

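```bash
python3 -c "
from bench import r,readout
print(r.close_job());print(readout.read_state()['time'])"
```

```text
the job is handed in; nothing more can be done
None
the job is handed in; nothing more can be done
```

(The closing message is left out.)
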